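Find the tired spring plunger under dead weights

ROBOT

A 6-joint arm with a two-finger parallel gripper is mounted at the origin on a cart in front of the work surface, level with it; the furniture and walls round the work are solid. World frame = base frame: x ahead of the robot, y to its left, z up, the work surface at z = 0. Lengths are in m, angles in rad, forces in N, time in s.
With the tool pointing down it reaches from about 0.35 to 0.975 m from the base axis. Payload 17.4 kg.
Tool frame: the origin (TCP) lies on the centre line of the jaws, within the pads' length; the fingertips stand r.tip_extent ahead of it and the grasp point (between the pads) lies 2 mm behind it (r.tip_extent is the distance from the TCP to the fingertips, in m); x points along the fingers, z is the direction in which the jaws open and shut, and the axes are right-handed (so a half turn about x gives the same grasp; the last joint's range is limited). The gripper opens to 85 mm and grips with 20 to 120 N. Pads are 22 mm wide; open, the fingers measure 114 mm over their backs; the gripper's body (76 mm by 85 mm) begins 54 mm behind the grasp point. The pads swing forward as they close: fully open they stand 13 mm farther back than shut.
Start: joints at [-0.038, 0.116, 1.442, -0, 1.584, -0.038], TCP at [0.675, -0, 0.248] pointing down, gripper open.
Joint ranges: [-2.83, 2.83], [-0.83, 2.19], [0.07, 2.5], [-1.14, 4.28], [0.01, 3], [-2.97, 2.97]. Speed limits (rad/s): [1.89, 1.89, 2.22, 3.14, 3.14, 3.14].

INTERFACE

Orientations are given as a unit quaternion [x, y, z, w].
In Python, from rig import read_state, vision, r gives the robot as it stands.
- The arm moves only by the tool move_arm, never from a script. Its argument "steps" is a list of rows, each a list of 5 numbers: the opening, from 0 (shut) to 1 (fully open), then the shift along the tool's x, y, z in mm, then the turn about the tool's x in degrees. In form: [[gripper, tx, ty, tz, turn], ...]. A call has 1 to 5 rows; each row shifts and turns the commanded pose from where the row before left it, along the tool's axes as they then stand; what a row does not reach is not made up. A row lasts 1/8 s, in which the tool goes at most 62.5 mm and 10.7 degrees, less where a joint would pass 70% of its speed; a pose out of reach is approached as far as the arm can. A call with a gripper value outside its range is refused whole. The fingers move at their own pace and stop on an object; the grip force is fixed at half the most. Time passes only in rows, so rows that do not move let the fingers close. It gives the time, the measured TCP pose, the force and the opening at its end, in the units of the state.
- read_state(): the state, without advancing time (a new reading comes with each control period).
- vision.grab_frame(name): name is "scene" or "side" or "wrist"; returns the picture (420x560x3 uint8, red, green, blue); there is no depth.
- vision.camera_params(name): a dict with "intrinsics" (3x3 intrinsics, pixels), "R" (3x3) and "t" (3): a world point X has camera coordinates R X + t; the wrist camera has in their place "tool_from_camera" (4x4, takes a point from camera to tool coordinates, whose origin is the TCP and whose axes are the tool frame's). Camera axes: x right, y down, z forward; pixel columns grow to the right and rows downward; lengths in m; the calibration is good to about 2 mm. A picture is of the moment at which its call begins: read the wrist's pose just before it. camera_params takes no time and is no camera call.
- r.close_job(): hands the job in, once; it reports no verdict.
The state is a dict: "t": time; "joints": joint angles; "joint_velocities": joint speeds; "joint_torque": joint torques, N m; "position": TCP position; "tool_rot": TCP orientation; "ft_force": force on the tool from outside, world axes, zero at the start; "torque": the same for the moment, N m; "gripper_width": opening from 0.0 (shut) to 1.0 (fully open).
Only numpy, scipy, OpenCV 4.12 (cv2) and the standard library are available. Lean on these libraries where they do the work, as an engineer would, in place of code of your own. Each camera call takes 0.05 s, during which the arm holds its last target.

TASK

Three spring plungers stand in blue holders on the dead-weight tester. Tip all three load arms forward so that each rests on its plunger, and see which plunger sinks clearly deeper than the others (its needle goes to the red). Swing that one's arm back up to its parked position, then put its unit, holder and all, down upright in the red reject tray; leave the two good ones standing under their loads, do not drop the unit into the tray, and do not disturb the other tools on the bench.

Things in the scene. Friction and masses are not known exactly. Their poses are not given: they have to be found in the camera images.
- load_left (a joint): swing of the left load arm (seen from the robot), rad: 0 parked upright, leaning back on its stop, away from the robot; past about 0.25 it overbalances towards the robot; 1.62 level; about 1.56 at bare contact with an unsunk plunger; resting on a good plunger 1.60 to 1.65; on the tired one 1.69 to 1.74; with nothing under it, it stops at 1.82
- load_mid (a joint): swing of the middle load arm (seen from the robot), rad: 0 parked upright, leaning back on its stop, away from the robot; past about 0.25 it overbalances towards the robot; 1.62 level; about 1.56 at bare contact with an unsunk plunger; resting on a good plunger 1.60 to 1.65; on the tired one 1.69 to 1.74; with nothing under it, it stops at 1.82
- load_right (a joint): swing of the right load arm (seen from the robot), rad: 0 parked upright, leaning back on its stop, away from the robot; past about 0.25 it overbalances towards the robot; 1.62 level; about 1.56 at bare contact with an unsunk plunger; resting on a good plunger 1.60 to 1.65; on the tired one 1.69 to 1.74; with nothing under it, it stops at 1.82
- grip_left (a point): middle of the black grip that ends the left load arm: round, 21 mm thick, 56 mm long, along the arm; free end 20 mm from this point, brass weight (40 mm thick) begins 36 mm the other way. 174 mm from the pivot; the line pivot to grip leans 0.194 rad back from upright when parked. 0.23 m high parked, 0.06 to 0.09 m down. Push it, or pinch its sides along the pivot axis; 4 N lifts it
- pivot_left (a point): pivot of the left load arm, 61 mm above the worktop, 90 mm behind its plunger; x points away from the robot along the tester, y to the tester's left (the pivot axis), z up. The clevis, stop and white scale round it reach 115 mm above the worktop
- grip_mid (a point): middle of the black grip that ends the middle load arm: round, 21 mm thick, 56 mm long, along the arm; free end 20 mm from this point, brass weight (40 mm thick) begins 36 mm the other way. 174 mm from the pivot; the line pivot to grip leans 0.194 rad back from upright when parked. 0.23 m high parked, 0.06 to 0.09 m down. Push it, or pinch its sides along the pivot axis; 4 N lifts it
- pivot_mid (a point): pivot of the middle load arm, 61 mm above the worktop, 90 mm behind its plunger; x points away from the robot along the tester, y to the tester's left (the pivot axis), z up. The clevis, stop and white scale round it reach 115 mm above the worktop
- grip_right (a point): middle of the black grip that ends the right load arm: round, 21 mm thick, 56 mm long, along the arm; free end 20 mm from this point, brass weight (40 mm thick) begins 36 mm the other way. 174 mm from the pivot; the line pivot to grip leans 0.194 rad back from upright when parked. 0.23 m high parked, 0.06 to 0.09 m down. Push it, or pinch its sides along the pivot axis; 4 N lifts it
- pivot_right (a point): pivot of the right load arm, 61 mm above the worktop, 90 mm behind its plunger; x points away from the robot along the tester, y to the tester's left (the pivot axis), z up. The clevis, stop and white scale round it reach 115 mm above the worktop
- unit_left (a point): centre of the unit that starts under the left arm: blue square holder 50 x 50 x 40 mm (this point is half-way up; x, y along its sides) with a steel spring plunger standing in it, 20 mm proud of its top. Stands on the tester's 10 mm high base between rails 6 mm high in front and behind; left and right sides free, next unit 50 mm away. 0.3 to 0.42 kg. All look alike; which is tired varies
- unit_mid (a point): centre of the unit that starts under the middle arm: blue square holder 50 x 50 x 40 mm (this point is half-way up; x, y along its sides) with a steel spring plunger standing in it, 20 mm proud of its top. Stands on the tester's 10 mm high base between rails 6 mm high in front and behind; left and right sides free, next unit 50 mm away. 0.3 to 0.42 kg. All look alike; which is tired varies
- unit_right (a point): centre of the unit that starts under the right arm: blue square holder 50 x 50 x 40 mm (this point is half-way up; x, y along its sides) with a steel spring plunger standing in it, 20 mm proud of its top. Stands on the tester's 10 mm high base between rails 6 mm high in front and behind; left and right sides free, next unit 50 mm away. 0.3 to 0.42 kg. All look alike; which is tired varies
- tester: grey three-arm dead-weight tester, fixed, 235 x 310 mm; origin under the middle plunger. Rows are 100 mm apart. An arm tipped past its balance point sinks by itself in about 2 s (damped pivot) until its anvil rests on the plunger and loads it with the same 6.5 N as the others; its orange needle then stands in the green of its white scale for a good plunger, in the red for a tired one
- tray_in (a point): centre of the inner floor of the red reject tray: open, 135 x 135 mm outside, walls 4 mm thick, 18 mm high, floor 4 mm above the worktop; x and y run along its sides; fixed to the worktop
- caliper: digital caliper lying on the worktop in front of the tester, 74 x 240 x 13 mm; bystander; origin at its underside
- stop_watch: round pale bench timer, 66 x 58 x 18 mm; bystander; origin at its underside
- screwdriver: red-handled screwdriver lying behind the tester, 191 mm long, 28 mm high; bystander; origin at its underside
Things that resemble listed ones, but are neither listed nor needed, are in the scene too. Leave any brown or turquoise look-alike of the part that bears unit_left alone.

How it is judged:
By the outcome, as a careful person would: the job done as asked, in the order asked, and still so for the second after the job is handed in, with the robot touching nothing.
It also fails if it takes over 72 s, if anything falls off the work surface, if the arm or the gripper's body presses on something with over 40 N, if the wrist force passes 120 N, or if a joint passes its speed limit or range.

## Working session

There is one attempt and no reset: what is moved stays moved. The work goes in short steps, Python scripts to look and compute and a tool call to move; the robot and the scene stay as the last step left them, time stands still between calls to the robot, and variables do not carry over. Pictures are saved under pics/ and viewed, and the job is handed in when it is done.

Besides the shell and the picture viewer there is one more tool, called after ">>>" as name([rows], argument=value, ...), one row to a line, values as JSON. move_arm: Moves the arm, as the interface text tells. Its arguments: {"type":"object","properties":{"steps":{"type":"array","items":{"type":"array","items":{"type":"number"}}}},"required":["steps"]}

```bash
ls; mkdir -p pics; python3 - <<'E'
from rig import read_state, vision, r
import cv2
s=read_state();print(s['t'],s['position'],s['tool_rot'],s['gripper_width'],r.tip_extent)
for n in("scene","side","wrist"):
    p=vision.camera_params(n);print(n,p)
    im=vision.grab_frame(n);cv2.imwrite(f'pics/a_{n}.png',im[:,:,::-1])
E
```

```text
pics
0.0 [ 6.74831208e-01 -4.31670761e-05  2.47551203e-01] [ 2.83683258e-05  7.07515721e-01 -1.31587164e-05  7.06697604e-01] 1.0045271433643514 0.017
scene {'intrinsics': array([[544.3725805 ,   0.        , 282.39832795],
       [  0.        , 544.3725805 , 205.3592595 ],
       [  0.        ,   0.        ,   1.        ]]), 'R': array([[-0.77739775, -0.6289651 ,  0.00745942],
       [-0.3324919 ,  0.40083376, -0.85368697],
       [ 0.53394932, -0.66613452, -0.52073306]]), 't': array([0.35884927, 0.34605294, 1.33178649])}
side {'intrinsics': array([[390.07451206,   0.        , 274.78013661],
       [  0.        , 390.07451206, 212.3880509 ],
       [  0.        ,   0.        ,   1.        ]]), 'R': array([[ 9.17953679e-01, -3.96687062e-01, -6.46279169e-04],
       [-1.53302446e-01, -3.53245963e-01, -9.22884418e-01],
       [ 3.65868013e-01,  8.47264224e-01, -3.85076528e-01]]), 't': array([-0.52903296,  0.19989872,  0.79548848])}
wrist {'intrinsics': array([[376.79883716,   0.        , 268.35469904],
       [  0.        , 376.79883716, 211.50059772],
       [  0.        ,   0.        ,   1.        ]]), 'tool_from_camera': array([[ 2.03535924e-04, -3.17311060e-01,  9.48321491e-01,
        -1.26884335e-01],
       [-2.92729103e-04, -9.48321489e-01, -3.17310997e-01,
         8.07246966e-02],
       [ 9.99999936e-01, -2.13017112e-04, -2.85903672e-04,
        -6.43711862e-04],
       [ 0.00000000e+00,  0.00000000e+00,  0.00000000e+00,
         1.00000000e+00]])}
```

View pics/a_scene.png

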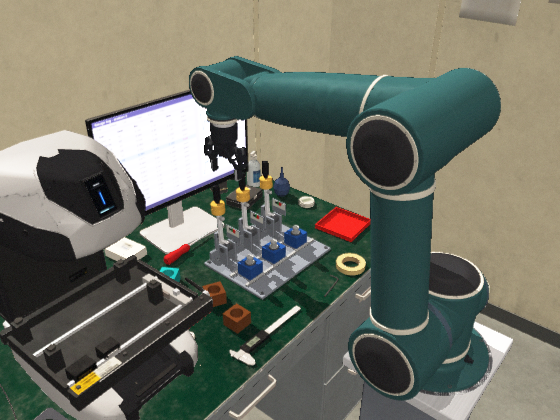

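View pics/a_side.png

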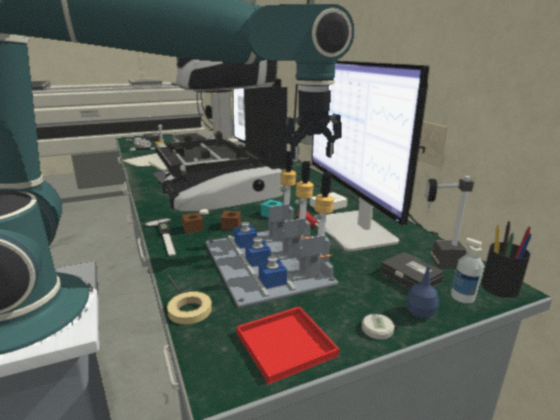

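View pics/a_wrist.png

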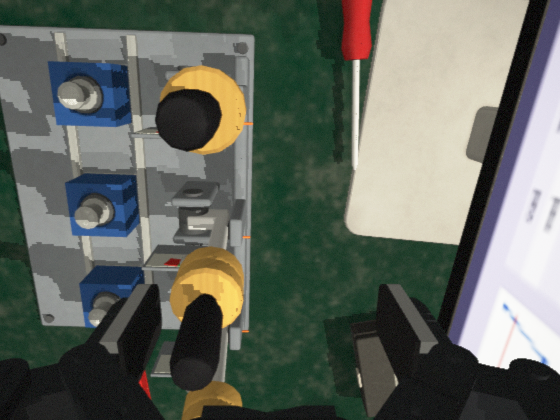

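```bash
cat > h.py <<'E'
import numpy as np, cv2
from scipy.spatial.transform import Rotation as Ro
from rig import read_state, vision, r
def cam(n,s=None):
    p=vision.camera_params(n);K=p['intrinsics']
    if n=='wrist':
        s=s or read_state();Rt=Ro.from_quat(s['tool_rot']).as_matrix();T=p['tool_from_camera']
        Rw=Rt@T[:3,:3];c=Rt@T[:3,3]+np.array(s['position']);return K,Rw,c
    return K,p['R'].T,-p['R'].T@p['t']
def ray(C,u,v):
    K,Rw,c=C;d=Rw@np.linalg.solve(K,[u,v,1.]);return c,d
def onz(C,u,v,z):
    c,d=ray(C,u,v);return c+d*(z-c[2])/d[2]
def proj(C,X):
    K,Rw,c=C;q=K@(Rw.T@(np.asarray(X)-c));return q[:2]/q[2]
def two(C1,p1,C2,p2):
    c1,d1=ray(C1,*p1);c2,d2=ray(C2,*p2);a=np.linalg.lstsq(np.c_[d1,-d2],c2-c1,rcond=None)[0]
    P,Q=c1+a[0]*d1,c2+a[1]*d2;return (P+Q)/2,np.linalg.norm(P-Q)
E
python3 - <<'E'
from h import *
S={n:cv2.imread(f'pics/a_{n}.png') for n in('scene','side','wrist')}
def blobs(im,lo,hi,mn):
    m=cv2.inRange(cv2.cvtColor(im,cv2.COLOR_BGR2HSV),lo,hi)
    n,l,st,c=cv2.connectedComponentsWithStats(m);return [(np.round(c[i],1),st[i]) for i in range(1,n) if st[i][4]>mn]
for n in S:
    print(n)
    for nm,lo,hi in(('blue',(108,150,40),(122,255,255)),('yel',(15,120,120),(28,255,255)),('red',(0,200,120),(4,255,255))):
        for b in blobs(S[n],lo,hi,60):print(nm,*b)
cv2.imwrite('pics/b1.png',cv2.resize(S['scene'][150:310,190:390],None,fx=4,fy=3.7,interpolation=3)[:592])
cv2.imwrite('pics/b2.png',cv2.resize(S['side'][150:390,180:400],None,fx=2.5,fy=2.5,interpolation=3))
C=cam('wrist')
for z in(0.01,):
  for p in((254,34),(3,30),(45,326)):print('corner',onz(C,*p,z))
for p in((72,95),(90,213),(102,312)):print('plunger~',onz(C,*p,.07))
E
```

```text
scene
blue [295.  238.3] [285 229  22  19 268]
blue [273.1 252.7] [262 242  23  21 302]
blue [249.7 268.6] [238 258  24  22 327]
yel [265.5 182.2] [259 175  13  14 145]
yel [242.6 194.5] [236 187  14  15 178]
yel [217.5 207.8] [210 200  15  16 183]
yel [349.7 270.7] [336 263  29  12  95]
yel [ 85.1 382.7] [ 70 371  31  24 303]
red [342.8 223.7] [ 315  207   55   35 1120]
red [175.6 253.4] [164 244  26  20 189]
side
yel [288.5 177.6] [281 170  15  15 183]
yel [304.3 189.1] [297 181  17  17 230]
yel [323.7 203.7] [316 194  17  19 257]
wrist
blue [59.3 72.9] [ 49  62  31  32 261]
blue [89.5 70.3] [ 73  63  34  14 143]
blue [ 95.7 105.4] [  54   64   73   62 1000]
blue [101.  206.2] [  66  175   66   61 1185]
blue [103.  292.4] [ 80 274  58  53 558]
yel [214.  101.9] [ 160   66   86   89 3044]
yel [209.3 283.1] [ 170  247   74   81 3625]
yel [210.7 398.7] [183 384  59  36 822]
red [144.4 383.9] [139 373  12  25 110]
corner [0.66129085 0.12371145 0.01      ]
corner [0.44060625 0.12701488 0.01      ]
corner [ 0.41995687 -0.17853153  0.01      ]
plunger~ [0.52222668 0.07375196 0.07      ]
plunger~ [ 0.52164411 -0.02255293  0.07      ]
plunger~ [ 0.51814556 -0.12044821  0.07      ]
```

View pics/b1.png

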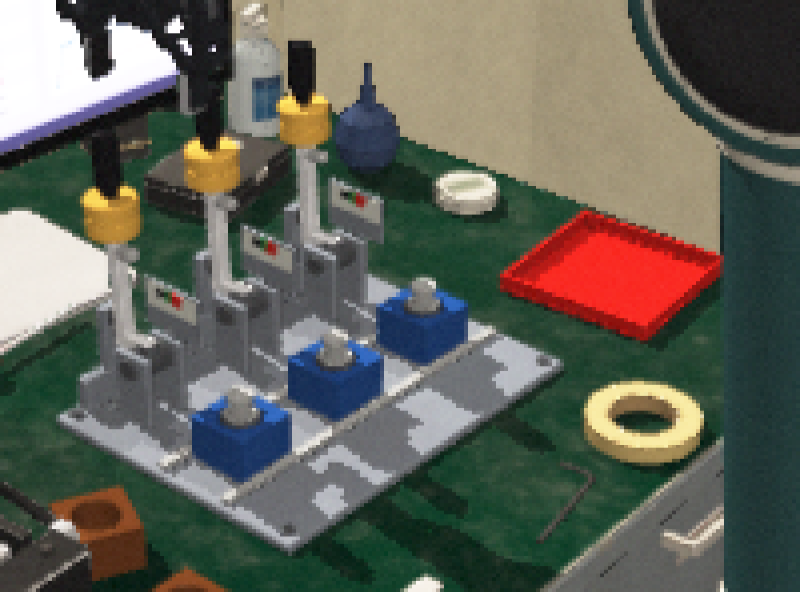

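View pics/b2.png

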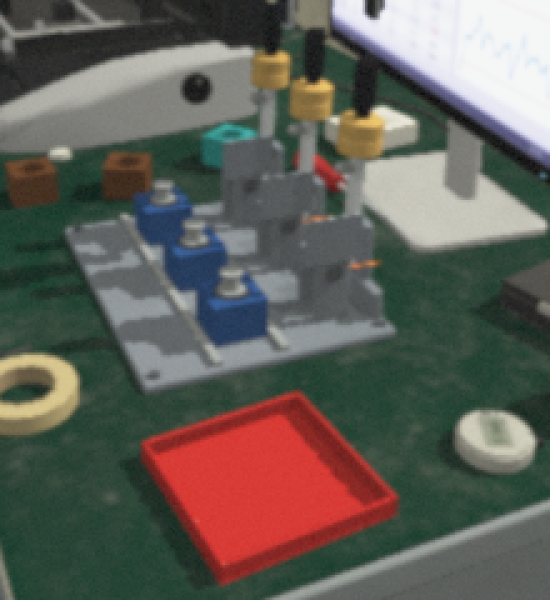

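```bash
python3 - <<'E'
from h import *
A,B,W=cam('scene'),cam('side'),cam('wrist')
for a,b,n in(((217.5,207.8),(288.5,177.6),'L'),((242.6,194.5),(304.3,189.1),'M'),((265.5,182.2),(323.7,203.7),'R')):
    print('brass',n,two(A,a,B,b))
# plunger tips (top centre) scene crop scale 4/3.7, side 2.5
for n,a,b in(('L',(240,392),(163,184)),('M',(335,337),(196,226)),('R',(425,284),(232,273))):
    pa=(190+a[0]/4,150+a[1]/3.7);pb=(180+b[0]/2.5,150+b[1]/2.5)
    print('plunger',n,two(A,pa,B,pb))
im=cv2.imread('pics/a_scene.png');im2=cv2.imread('pics/a_side.png')
for C,i,roi in((A,im,(310,200,65,50)),(B,im2,(230,300,115,85))):
    x,y,w,h=roi;hs=cv2.cvtColor(i,cv2.COLOR_BGR2HSV);m=cv2.inRange(hs,(0,150,60),(6,255,255))|cv2.inRange(hs,(174,150,60),(180,255,255))
    k=np.zeros_like(m);k[y:y+h,x:x+w]=m[y:y+h,x:x+w]
    c=max(cv2.findContours(k,0,2)[0],key=cv2.contourArea)
    q=cv2.approxPolyDP(cv2.convexHull(c),4,True)[:,0]
    for p in q:print(p,onz(C,*p,.018)[:2].round(4),onz(C,*p,0)[:2].round(4))
im=cv2.imread('pics/a_wrist.png')
cv2.imwrite('pics/b3.png',cv2.resize(im[20:400,0:260],None,fx=2,fy=1.57))
cv2.imwrite('pics/b3.png',cv2.resize(im[20:340,0:260],None,fx=1.85,fy=1.85))
E
```

```text
brass L (array([0.64421016, 0.06880316, 0.1803862 ]), np.float64(0.003268023269040598))
brass M (array([ 0.6392778 , -0.03041481,  0.18108842]), np.float64(0.003135858403742266))
brass R (array([ 0.63555116, -0.13010334,  0.180548  ]), np.float64(0.0017201288003139397))
plunger L (array([0.52222358, 0.0712586 , 0.07008764]), np.float64(0.0018266830121704343))
plunger M (array([ 0.51982675, -0.02955181,  0.06776567]), np.float64(0.0027210341743838817))
plunger R (array([ 0.51436805, -0.1297335 ,  0.06934526]), np.float64(0.0033393144037743845))
[315 224] [ 0.5216 -0.2418] [ 0.5372 -0.2644]
[335 207] [ 0.5312 -0.3704] [ 0.547  -0.3954]
[370 219] [ 0.3998 -0.3814] [ 0.4132 -0.4066]
[352 241] [ 0.3772 -0.2374] [ 0.3901 -0.2599]
[300 307] [ 0.5263 -0.2423] [ 0.5378 -0.2205]
[338 353] [ 0.5276 -0.3817] [ 0.5391 -0.3653]
[268 383] [ 0.3947 -0.3941] [ 0.4011 -0.3782]
[237 327] [ 0.3922 -0.2503] [ 0.3986 -0.2288]
```

View pics/b3.png

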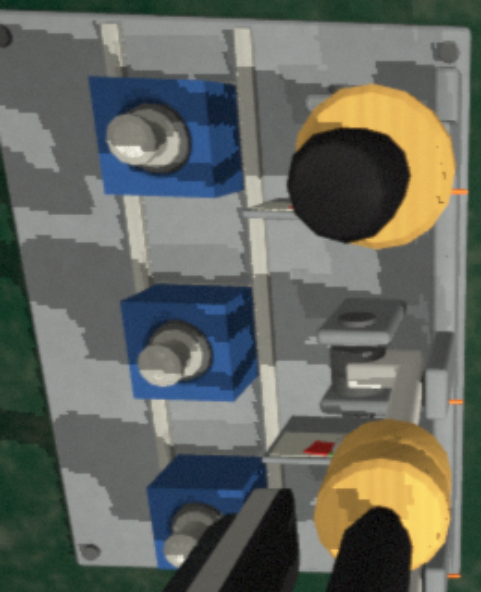

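```bash
python3 - <<'E'
from h import *
A,B=cam('scene'),cam('side')
print('monitor lower right',two(A,(245,180),B,(408,216)))
print('grip tip L',two(A,(216.2,185.5),B,(288.8,153)))
print('gripR tip',two(A,(190+301/4,150+42/3.7),B,(180+366/2.5,150+57/2.5)))
for X in((.68,.07,.25),(.68,.17,.35),(.68,-.13,.2)):print(proj(A,X),proj(B,X))
W=cam('wrist')
print([proj(W,(.52,y,.07)) for y in(.0715,-.0285,-.1285)])
E
```

```text
monitor lower right (array([ 0.79704153, -0.1983894 ,  0.12892862]), np.float64(0.0510969997137544))
grip tip L (array([0.64465865, 0.0664722 , 0.24862539]), np.float64(0.00199595452548807))
gripR tip (array([ 0.63720331, -0.13185913,  0.25058581]), np.float64(0.0018860296726987173))
[206.39573426 181.90520093] [300.82047428 150.50882921]
[175.77232012 162.29943367] [284.96672116 105.97444801]
[254.31714448 171.96733182] [341.50483374 192.81792798]
[array([69.60953353, 98.0421757 ]), array([ 89.12917451, 219.55620322]), array([105.16348357, 319.37327846])]
```

>>> move_arm([
  [0,-50,0,18,0],
  [0,0,34,0,0],
  [0,0,34,0,0],
  [0,0,0,0,0],
  [0,36,0,0,0],
])

```text
t: 0.78
position: [0.6937, 0.0679, 0.2645]
tool_rot: [-0.0, 0.706, 0.0, 0.709]
ft_force: [0.8, -0.4, -1.1]
gripper_width: -0.002
```

>>> move_arm([
  [0,36,0,0,0],
  [0,0,0,0,0],
])

```text
t: 1.02
position: [0.692, 0.0673, 0.2232]
tool_rot: [-0.0, 0.709, -0.0, 0.705]
ft_force: [0.1, -0.3, 0.4]
gripper_width: 0.0
```

```bash
python3 - <<'E'
from h import *
s=read_state();print(s['t'],s['position'],s['ft_force'],s['gripper_width'])
a=vision.grab_frame('scene');b=vision.grab_frame('side')
v=lambda i,x,y:cv2.resize(i[y:y+190,x:x+190,::-1],(400,400))
cv2.imwrite('pics/c1.png',np.hstack([v(a,160,110),v(b,200,80)]))
E
```

```text
1.025 [0.69203732 0.06730003 0.2232425 ] [ 0.13631887 -0.32674939  0.41668062] 0.00019148296875186292
```

View pics/c1.png

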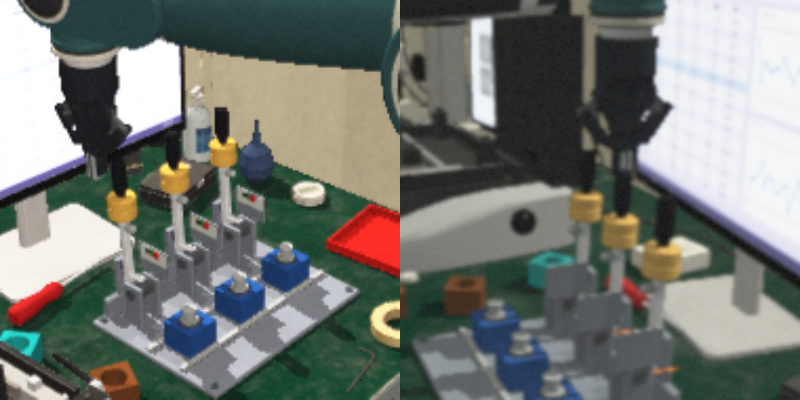

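>>> move_arm([
  [0,0,0,-12,0],
  [0,0,0,-12,0],
  [0,0,0,-14,0],
  [0,0,0,-14,0],
  [0,0,0,-14,0],
])

```text
t: 1.75
position: [0.6265, 0.0682, 0.2287]
tool_rot: [0.0, 0.706, 0.0, 0.708]
ft_force: [0.9, 0.2, 2.4]
gripper_width: -0.001
```

>>> move_arm([
  [0,0,0,-14,0],
  [0,0,0,-14,0],
  [0,0,0,-6,0],
  [0,0,0,0,0],
])

```text
t: 2.25
position: [0.5927, 0.068, 0.2263]
tool_rot: [-0.0, 0.707, 0.0, 0.707]
ft_force: [-0.9, -0.2, 0.0]
gripper_width: -0.001
```

```bash
python3 - <<'E'
from h import *
s=read_state();print(s['t'],s['position'],s['ft_force'],s['gripper_width'])
a=vision.grab_frame('scene');b=vision.grab_frame('side')
v=lambda i,x,y:cv2.resize(i[y:y+190,x:x+190,::-1],(400,400))
cv2.imwrite('pics/c2.png',np.hstack([v(a,160,110),v(b,200,80)]))
E
```

```text
2.25 [0.59270379 0.06798607 0.22634991] [-0.91509328 -0.24928989  0.0375272 ] -0.0011066495744153516
```

View pics/c2.png

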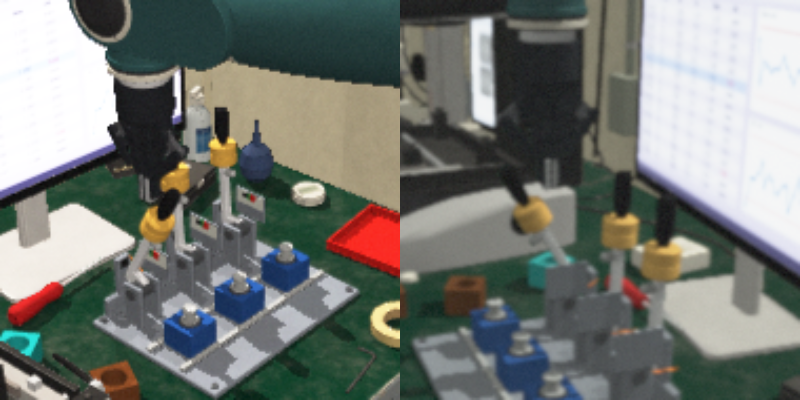

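The left arm is tipping on its own (scene crop about (160,215)). Next is the middle arm.

>>> move_arm([
  [0,-60,0,20,0],
  [0,0,0,50,0],
  [0,0,-50,28,0],
  [0,0,-50,0,0],
  [0,30,0,0,0],
])

```text
t: 2.98
position: [0.692, -0.0353, 0.2567]
tool_rot: [0.001, 0.706, -0.001, 0.708]
ft_force: [0.1, 0.8, -0.4]
gripper_width: -0.003
```

>>> move_arm([
  [0,31,0,0,0],
  [0,0,0,-10,0],
  [0,0,0,-13,0],
  [0,0,0,-14,0],
  [0,0,0,-14,0],
])

```text
t: 3.6
position: [0.6399, -0.0313, 0.229]
tool_rot: [0.0, 0.705, 0.0, 0.709]
ft_force: [1.6, 8.6, 19.5]
gripper_width: -0.001
```

>>> move_arm([
  [0,0,0,-14,0],
  [0,0,0,-14,0],
  [0,0,0,-14,0],
  [0,0,0,-6,0],
  [0,0,0,0,0],
])

```text
t: 4.22
position: [0.5914, -0.0321, 0.2247]
tool_rot: [0.0, 0.707, -0.0, 0.707]
ft_force: [0.6, 0.5, -0.3]
gripper_width: 0.003
```

```bash
python3 - <<'E'
from h import *
s=read_state();print(s['t'],s['position'],s['ft_force'],s['gripper_width'])
a=vision.grab_frame('scene');b=vision.grab_frame('side')
v=lambda i,x,y:cv2.resize(i[y:y+190,x:x+190,::-1],(400,400))
cv2.imwrite('pics/c3.png',np.hstack([v(a,160,110),v(b,200,80)]))
E
```

```text
4.225 [ 0.59144561 -0.03206083  0.22469682] [ 0.56237394  0.46168549 -0.25811068] 0.0033859794816217623
```

View pics/c3.png

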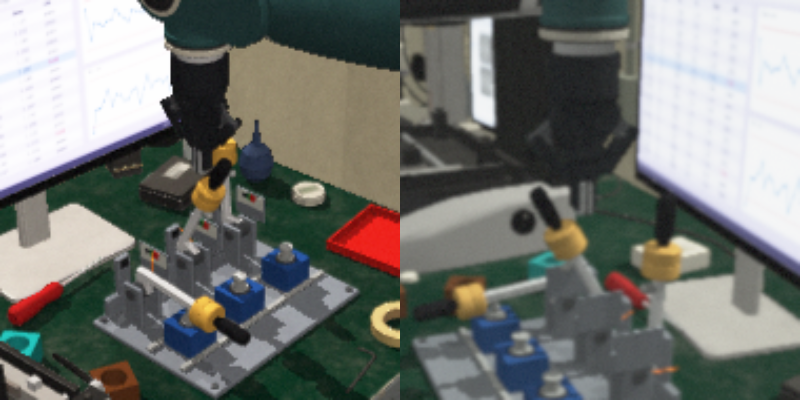

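The middle arm is falling and the left one is nearly down. Next is the right arm, at y ≈ -0.131.

>>> move_arm([
  [0,-62,0,20,0],
  [0,0,0,50,0],
  [0,0,-50,28,0],
  [0,0,-50,0,0],
  [0,30,0,0,0],
])

```text
t: 4.95
position: [0.69, -0.1354, 0.2549]
tool_rot: [0.001, 0.706, -0.001, 0.708]
ft_force: [0.5, 1.1, -0.3]
gripper_width: -0.006
```

>>> move_arm([
  [0,31,0,0,0],
  [0,0,0,-10,0],
  [0,0,0,-13,0],
  [0,0,0,-14,0],
  [0,0,0,-14,0],
])

```text
t: 5.58
position: [0.638, -0.1313, 0.2271]
tool_rot: [-0.0, 0.705, 0.0, 0.709]
ft_force: [2.4, 9.3, 15.9]
gripper_width: 0.002
```

>>> move_arm([
  [0,0,0,-14,0],
  [0,0,0,-14,0],
  [0,0,0,-14,0],
  [0,0,0,-8,0],
  [0,0,0,0,0],
])

```text
t: 6.2
position: [0.5875, -0.1321, 0.2234]
tool_rot: [0.0, 0.707, -0.0, 0.707]
ft_force: [0.2, 0.3, -0.3]
gripper_width: -0.001
```

>>> move_arm([
  [0,-60,0,0,0],
  [0,-60,0,0,0],
  [0,0,0,0,0],
  [0,0,0,0,0],
  [0,0,0,0,0],
])

```text
t: 6.82
position: [0.5879, -0.132, 0.3414]
tool_rot: [0.0, 0.708, 0.0, 0.706]
ft_force: [-0.6, -0.4, -0.2]
gripper_width: -0.005
```

>>> move_arm([
  [0,0,0,0,0],
  [0,0,0,0,0],
  [0,0,0,0,0],
  [0,0,0,0,0],
  [0,0,0,0,0],
])

```text
t: 7.45
position: [0.588, -0.132, 0.3431]
tool_rot: [-0.0, 0.707, 0.0, 0.707]
ft_force: [-0.1, 0.0, -0.2]
gripper_width: 0.0
```

>>> move_arm([
  [0,0,0,0,0],
  [0,0,0,0,0],
  [0,0,0,0,0],
  [0,0,0,0,0],
  [0,0,0,0,0],
])

```text
t: 8.07
position: [0.588, -0.132, 0.3431]
tool_rot: [-0.0, 0.707, -0.0, 0.707]
ft_force: [0.0, -0.7, -0.5]
gripper_width: -0.003
```

```bash
python3 - <<'E'
from h import *
s=read_state();print(s['t'],s['position'],s['ft_force'],s['gripper_width'])
a=vision.grab_frame('scene');b=vision.grab_frame('side');c=vision.grab_frame('wrist')
for n,i in zip('abw',(a,b,c)):cv2.imwrite(f'pics/d_{n}.png',i[:,:,::-1])
v=lambda i,x,y:cv2.resize(i[y:y+120,x:x+120,::-1],(400,400),interpolation=3)
cv2.imwrite('pics/d4.png',np.hstack([v(a,205,180),v(b,210,190)]))
E
```

```text
8.075 [ 0.58795878 -0.13200206  0.34308499] [ 0.0144965  -0.73180607 -0.51454536] -0.002910588996839707
```

View pics/d4.png

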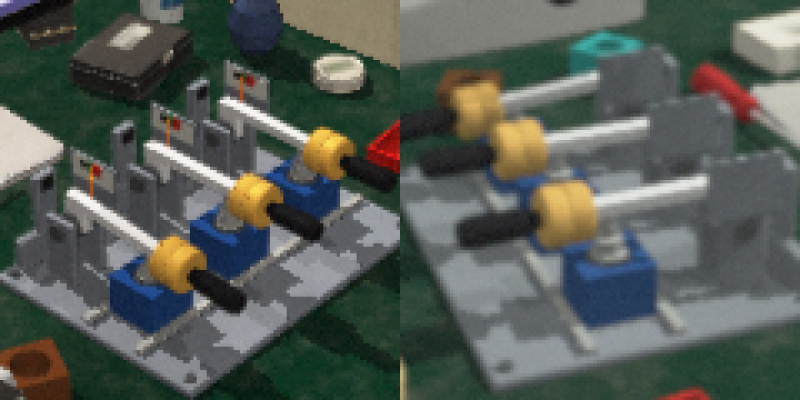

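View pics/d_w.png

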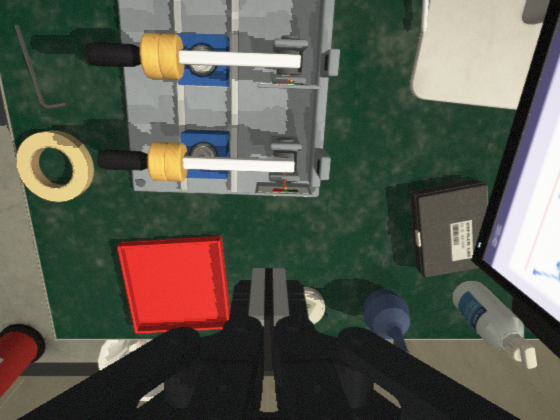

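>>> move_arm([
  [0,0,0,0,0],
  [0,0,0,0,0],
  [0,0,0,0,0],
  [0,0,0,0,0],
  [0,0,0,0,0],
])

```text
t: 8.85
position: [0.588, -0.132, 0.3431]
tool_rot: [-0.0, 0.707, -0.0, 0.707]
ft_force: [-0.1, 0.7, 0.3]
gripper_width: -0.002
```

```bash
python3 - <<'E'
from h import *
a=vision.grab_frame('scene');b=vision.grab_frame('side')
cv2.imwrite('pics/e_a.png',a[:,:,::-1]);cv2.imwrite('pics/e_b.png',b[:,:,::-1])
v=lambda x,y:cv2.resize(a[y:y+24,x:x+24,::-1],(260,260),interpolation=0)
cv2.imwrite('pics/e1.png',np.hstack([v(220,220),v(245,205),v(266,193)]))
hs=[cv2.cvtColor(i,cv2.COLOR_RGB2HSV) for i in(a,b)]
for h in hs:
    m=cv2.inRange(h,(15,120,100),(28,255,255));n,l,st,c=cv2.connectedComponentsWithStats(m)
    print([(c[i].round(1),st[i][4]) for i in range(1,n) if st[i][4]>60])
E
```

```text
[(array([302.5, 225.2]), np.int32(159)), (array([280.6, 239.5]), np.int32(172)), (array([257.3, 258.5]), np.int32(185)), (array([351. , 271.5]), np.int32(93)), (array([ 85.2, 382.7]), np.int32(304))]
[(array([239. , 227.8]), np.int32(417)), (array([496.7, 239.2]), np.int32(80)), (array([259.2, 253.4]), np.int32(258))]
```

View pics/e1.png

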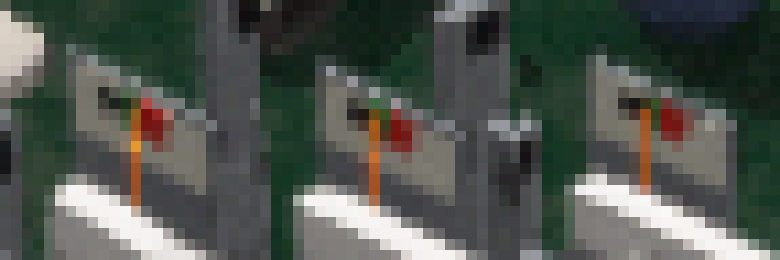

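```bash
python3 - <<'E'
from h import *
A=cam('scene');B=cam('side')
yx=np.array([.042,1,0]);yx/=np.linalg.norm(yx);xx=np.array([yx[1],-yx[0],0])
M=np.array([.5175,-.0305,0])
for n,k,p in(('L',1,(257.3,258.5)),('M',0,(280.6,239.5)),('R',-1,(302.5,225.2))):
    piv=M+.1*k*yx+.09*xx+[0,0,.061]
    c,d=ray(A,*p);X=c+d*((piv-c)@yx)/(d@yx);q=X-piv
    print(n,'piv',piv.round(4),'brass',X.round(4),'r',np.hypot(q@xx,q[2]).round(4),'ang',np.arctan2(-q@xx,q[2])+.194)
a=cv2.imread('pics/e_b.png');cv2.imwrite('pics/e2.png',cv2.resize(a[190:310,200:340],None,fx=5,fy=5,interpolation=3))
E
```

```text
L piv [0.6116 0.0656 0.061 ] brass [0.4948 0.0705 0.073 ] r 0.1175 ang 1.6627533662288234
M piv [ 0.6074 -0.0343  0.061 ] brass [ 0.4929 -0.0295  0.0841] r 0.1169 ang 1.5655073268471826
R piv [ 0.6032 -0.1342  0.061 ] brass [ 0.4894 -0.1294  0.0842] r 0.1162 ang 1.5642301548573734
```

View pics/e2.png

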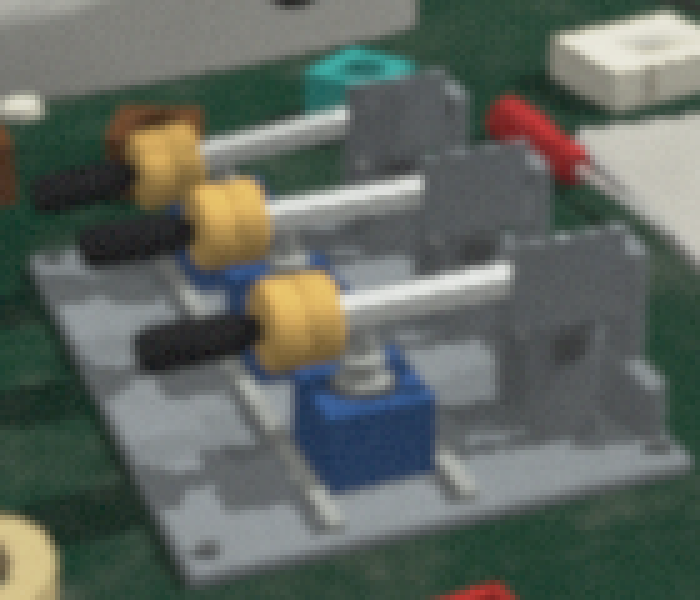

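The left plunger is the tired one. Its needle is at the red edge in the scene image, the middle and right ones are in green, and its arm sits about 0.1 rad deeper. Now I move over its grip with the jaws turned along the pivot axis.

>>> move_arm([
  [1,0,50,-36,0],
  [1,0,50,-36,0],
  [1,0,50,-36,0],
  [1,0,50,-36,0],
  [1,40,0,0,0],
])

```text
t: 9.57
position: [0.4429, 0.0706, 0.3059]
tool_rot: [-0.001, 0.705, 0.002, 0.709]
ft_force: [1.3, 0.1, -1.1]
gripper_width: 0.998
```

>>> move_arm([
  [1,0,0,0,-10],
  [1,0,0,0,-10],
  [1,0,0,0,-10],
  [1,0,0,0,-10],
  [1,0,0,0,-10],
])

```text
t: 10.2
position: [0.4439, 0.068, 0.3032]
tool_rot: [-0.301, 0.64, 0.301, 0.64]
ft_force: [-0.2, -0.1, 0.5]
gripper_width: 0.998
```

>>> move_arm([
  [1,0,0,0,-10],
  [1,0,0,0,-10],
  [1,0,0,0,-9],
  [1,0,0,0,-9],
  [1,0,0,0,0],
])

```text
t: 10.82
position: [0.4439, 0.068, 0.3032]
tool_rot: [-0.491, 0.509, 0.491, 0.509]
ft_force: [-1.0, 0.0, -0.7]
gripper_width: 0.996
```

```bash
python3 - <<'E'
from h import *
s=read_state();print(s['t'],s['position'],s['joints'],s['gripper_width']);print(Ro.from_quat(s['tool_rot']).as_matrix().round(3))
c=vision.grab_frame('wrist');cv2.imwrite('pics/f_w.png',c[:,:,::-1])
E
```

```text
10.825 [0.44391907 0.06799261 0.30315178] [ 9.51527881e-02 -3.95541856e-01  1.81340338e+00  3.19426542e-05
  1.72359672e+00 -1.43985973e+00] 0.9962420793294158
[[ 0.    -0.999  0.036]
 [ 0.     0.036  0.999]
 [-1.    -0.     0.   ]]
```

View pics/f_w.png

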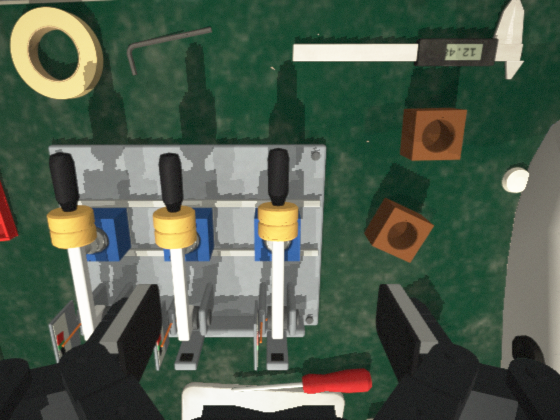

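```bash
python3 - <<'E'
from h import *
s=read_state();W=cam('wrist',s);im=cv2.imread('pics/f_w.png')
hs=cv2.cvtColor(im,cv2.COLOR_BGR2HSV)
m=cv2.inRange(hs,(15,120,100),(28,255,255));m[:190]=0;n,l,st,c=cv2.connectedComponentsWithStats(m)
for i in range(1,n):
    if st[i][4]>200:
        x,y,w,h,_=st[i];print(st[i],c[i].round(1),onz(W,x+w/2,y+2,.09).round(4),onz(W,x+w/2,y+h,.08).round(4))
for p,z in(((278,149),.068),((278,205),.072),((170,153),.085),((170,207),.085),((63,153),.085)):print(p,onz(W,*p,z).round(4))
# base corners z=.01
for p in((327,144),(316,328),(50,147)):print('corner',onz(W,*p,.01).round(4))
E
```

```text
[ 258  202   40   39 1380] [277.6 221.3] [0.4683 0.0753 0.09  ] [0.5104 0.0742 0.08  ]
[  47  206   50   43 1703] [ 71.4 227.1] [ 0.4647 -0.1201  0.09  ] [ 0.5111 -0.1346  0.08  ]
[ 153  206   44   43 1531] [174.5 227.6] [ 0.4685 -0.0225  0.09  ] [ 0.5152 -0.0303  0.08  ]
(278, 149) [0.4199 0.0773 0.068 ]
(278, 205) [0.475  0.0755 0.072 ]
(170, 153) [ 0.417  -0.0222  0.085 ]
(170, 207) [ 0.4689 -0.0285  0.085 ]
(63, 153) [ 0.4132 -0.1203  0.085 ]
corner [0.4258 0.1329 0.01  ]
corner [0.6656 0.1211 0.01  ]
corner [ 0.4172 -0.1747  0.01  ]
```

>>> move_arm([
  [1,45,2,4,0],
  [1,45,2,4,0],
  [1,45,0,0,0],
  [1,40,0,0,0],
  [1,0,0,0,0],
])

```text
t: 11.5
position: [0.439, 0.076, 0.1259]
tool_rot: [-0.489, 0.511, 0.491, 0.508]
ft_force: [0.1, -0.4, 0.4]
gripper_width: 0.999
```

```bash
python3 - <<'E'
from h import *
s=read_state();print(s['position'])
c=vision.grab_frame('wrist');cv2.imwrite('pics/g_w.png',c[:,:,::-1])
b=vision.grab_frame('side');a=vision.grab_frame('scene')
v=lambda i,x,y:cv2.resize(i[y:y+160,x:x+160,::-1],(400,400))
cv2.imwrite('pics/g2.png',np.hstack([v(a,180,150),v(b,180,130)]))
W=cam('wrist',s)
for z in(.07,):print(proj(W,np.array([.44,.0765,z])))
E
```

```text
[0.43898571 0.07596567 0.12585747]
[271.33539295 251.51470459]
```

View pics/g_w.png

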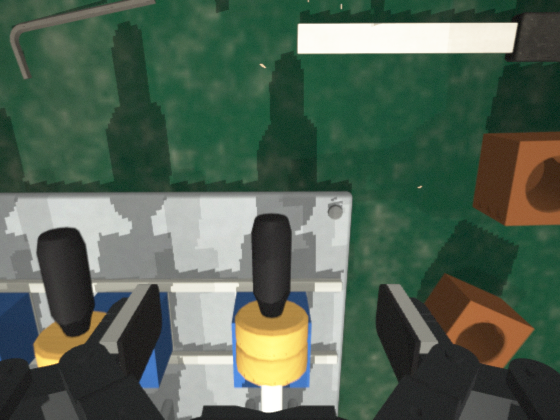

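View pics/g2.png

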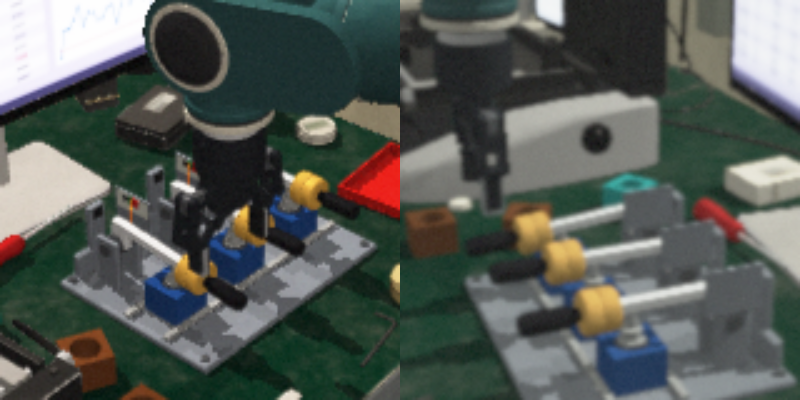

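>>> move_arm([
  [1,28,0,0,0],
  [1,27,0,0,0],
  [1,0,0,0,0],
  [0.3,0,0,0,0],
  [0.2,0,0,0,0],
])

```text
t: 12.28
position: [0.441, 0.0762, 0.0747]
tool_rot: [-0.492, 0.508, 0.491, 0.509]
ft_force: [-1.7, 0.3, 0.0]
gripper_width: 0.603
```

>>> move_arm([
  [0,0,0,0,0],
  [0,0,0,0,0],
  [0,0,0,0,0],
])

```text
t: 12.65
position: [0.4405, 0.0771, 0.0735]
tool_rot: [-0.491, 0.508, 0.492, 0.509]
ft_force: [0.8, 10.7, 1.2]
gripper_width: 0.218
```

```bash
python3 - <<'E'
from h import *
s=read_state();print(s['position'],s['ft_force'],s['gripper_width'])
c=vision.grab_frame('wrist');cv2.imwrite('pics/h_w.png',c[:,:,::-1])
p=np.array(s['position'])
# arc plan: pivot x guess
g=p.copy();g[2]=p[2]+.002
px=g[0]+np.sqrt(.174**2-(g[2]-.061)**2);print('pivx',px)
E
```

```text
[0.44045242 0.07712508 0.07346137] [ 0.82423528 10.67807558  1.248696  ] 0.21755958451803323
pivx 0.613850422991907
```

View pics/h_w.png

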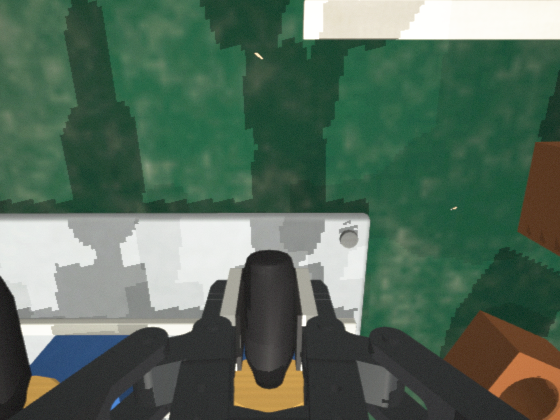

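```bash
python3 - <<'E'
import numpy as np
psi=np.linspace(1.50,-.17,17);P=174*np.c_[-np.sin(psi),np.cos(psi)]
d=np.diff(P,axis=0)
for a in d: print([0,round(-a[1]),0 if 0 else round(-a[0]),0,0])
print(P[-1]-P[0])
E
```

```text
[0, -18, -2, 0, 0]
[0, -18, -4, 0, 0]
[0, -17, -6, 0, 0]
[0, -16, -8, 0, 0]
[0, -16, -9, 0, 0]
[0, -15, -11, 0, 0]
[0, -13, -12, 0, 0]
[0, -12, -14, 0, 0]
[0, -10, -15, 0, 0]
[0, -9, -16, 0, 0]
[0, -7, -17, 0, 0]
[0, -5, -17, 0, 0]
[0, -4, -18, 0, 0]
[0, -2, -18, 0, 0]
[0, 0, -18, 0, 0]
[0, 2, -18, 0, 0]
[203.00185641 159.18347635]
```

>>> move_arm([
  [0,-18,-2,1,0],
  [0,-18,-4,0,0],
  [0,-17,-6,0,0],
  [0,-16,-8,0,0],
  [0,-16,-9,0,0],
])

```text
t: 13.32
position: [0.4698, 0.0762, 0.1587]
tool_rot: [-0.491, 0.509, 0.491, 0.509]
ft_force: [9.3, 4.4, -15.0]
gripper_width: 0.217
```

```bash
python3 - <<'E'
from h import *
s=read_state();print(s['position'],s['ft_force'],s['gripper_width'])
b=vision.grab_frame('side');a=vision.grab_frame('scene')
v=lambda i,x,y:cv2.resize(i[y:y+160,x:x+160,::-1],(400,400))
cv2.imwrite('pics/i2.png',np.hstack([v(a,180,150),v(b,180,130)]))
E
```

```text
[0.46975607 0.07620074 0.15868124] [  9.25695649   4.37582825 -15.04365295] 0.2171685763465894
```

View pics/i2.png

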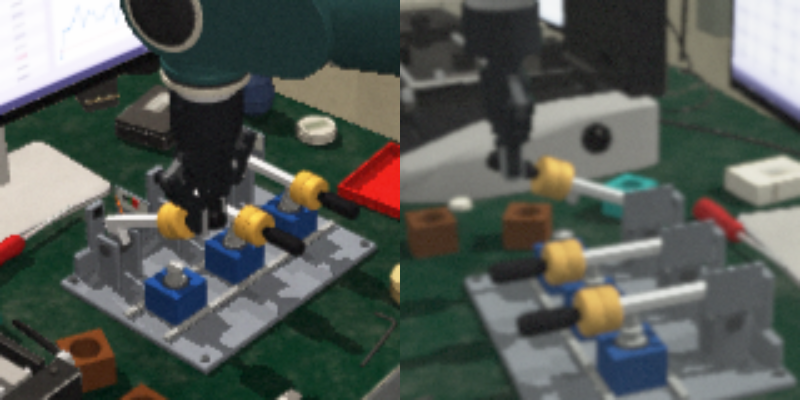

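The left arm is rising with the grip held, and forces are moderate.

>>> move_arm([
  [0,-15,-11,0,0],
  [0,-13,-12,0,0],
  [0,-12,-14,0,0],
  [0,-10,-15,0,0],
  [0,-9,-16,0,0],
])

```text
t: 14.05
position: [0.5375, 0.0739, 0.2172]
tool_rot: [-0.491, 0.509, 0.492, 0.508]
ft_force: [-1.1, 4.0, -8.6]
gripper_width: 0.217
```

>>> move_arm([
  [0,-7,-17,0,0],
  [0,-5,-17,0,0],
  [0,-4,-18,0,0],
  [0,-2,-18,0,0],
])

```text
t: 14.55
position: [0.6077, 0.0715, 0.2353]
tool_rot: [-0.491, 0.509, 0.492, 0.508]
ft_force: [-3.3, 4.2, -5.9]
gripper_width: 0.216
```

```bash
python3 - <<'E'
from h import *
s=read_state();print(s['position'],s['ft_force'],s['gripper_width'])
b=vision.grab_frame('side');a=vision.grab_frame('scene')
v=lambda i,x,y:cv2.resize(i[y:y+160,x:x+160,::-1],(400,400))
cv2.imwrite('pics/i3.png',np.hstack([v(a,180,130),v(b,200,110)]))
E
```

```text
[0.60765356 0.07152515 0.23530227] [-3.34155834  4.23351968 -5.91432398] 0.21625360977032984
```

View pics/i3.png

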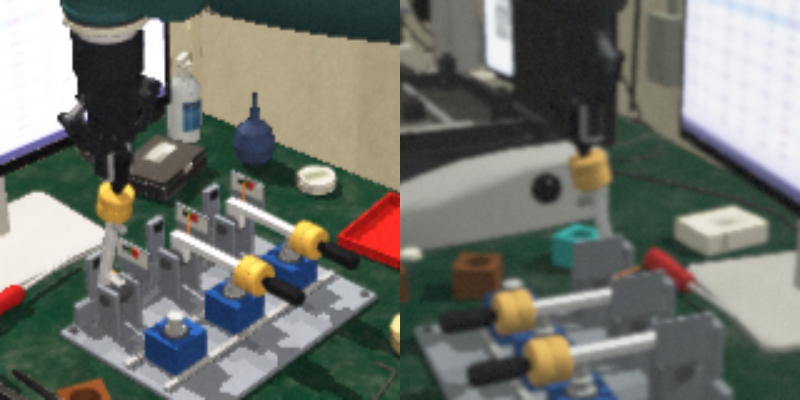

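>>> move_arm([
  [0,0,-12,0,0],
  [0,1,-12,0,0],
  [0,1,-6,0,0],
  [0,0,0,0,0],
])

```text
t: 15.15
position: [0.6381, 0.0705, 0.2345]
tool_rot: [-0.492, 0.508, 0.491, 0.509]
ft_force: [-0.3, 4.5, 5.8]
gripper_width: 0.209
```

>>> move_arm([
  [0.5,0,0,0,0],
  [1,0,0,0,0],
  [1,0,0,0,0],
  [1,0,0,0,0],
  [1,-30,0,0,0],
])

```text
t: 15.78
position: [0.6365, 0.0701, 0.2611]
tool_rot: [-0.49, 0.51, 0.492, 0.508]
ft_force: [0.2, 0.6, 1.2]
gripper_width: 1.001
```

>>> move_arm([
  [1,-40,0,0,0],
  [1,0,40,0,0],
  [1,0,40,0,0],
  [1,0,50,0,0],
  [1,0,0,0,0],
])

```text
t: 16.4
position: [0.5052, 0.0749, 0.3042]
tool_rot: [-0.492, 0.508, 0.491, 0.509]
ft_force: [0.0, 0.2, 0.7]
gripper_width: 1.0
```

```bash
python3 - <<'E'
from h import *
s=read_state();print(s['position'],s['ft_force'],s['gripper_width'])
b=vision.grab_frame('side');a=vision.grab_frame('scene');c=vision.grab_frame('wrist');cv2.imwrite('pics/j_w.png',c[:,:,::-1])
v=lambda i,x,y:cv2.resize(i[y:y+160,x:x+160,::-1],(400,400))
cv2.imwrite('pics/i4.png',np.hstack([v(a,180,130),v(b,200,110)]))
E
```

```text
[0.50521504 0.07489956 0.30418091] [0.04262153 0.19984624 0.72558516] 1.0004986501584892
```

View pics/i4.png

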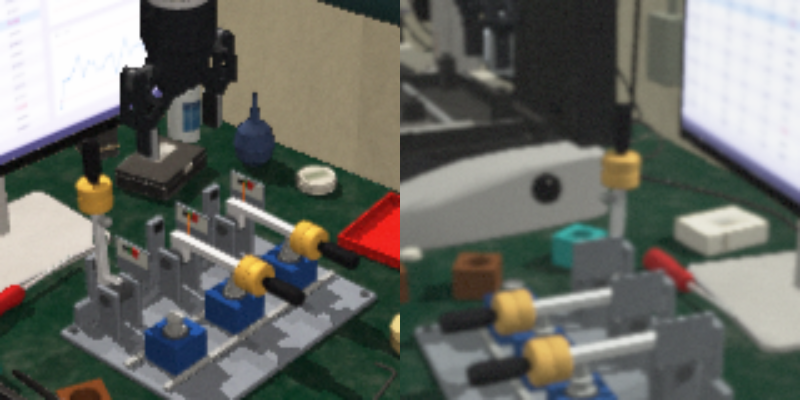

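View pics/j_w.png

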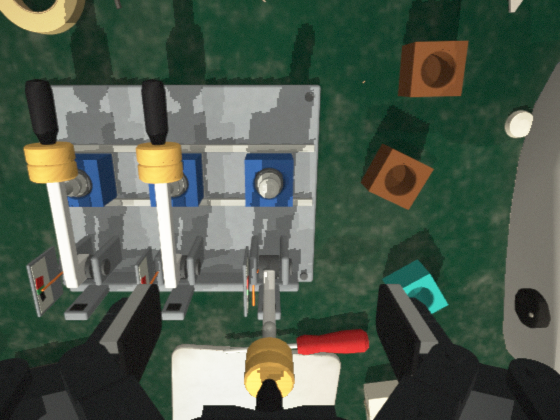

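```bash
python3 - <<'E'
from h import *
s=read_state();W=cam('wrist',s);im=cv2.imread('pics/j_w.png')
m=cv2.inRange(cv2.cvtColor(im,cv2.COLOR_BGR2HSV),(105,150,40),(125,255,255));m[:,:235]=0;m[:,305:]=0;m[:140]=0;m[220:]=0
x,y,w,h=cv2.boundingRect(m);print(x,y,w,h)
pts=np.argwhere(m)[:,::-1].astype(np.float32);rc=cv2.minAreaRect(pts);print(rc)
for p in((x,y),(x+w,y),(x,y+h),(x+w,y+h),rc[0]):print(onz(W,*p,.05).round(4))
cv2.imwrite('pics/k.png',cv2.resize(im[140:220,225:315],None,fx=6,fy=6,interpolation=3))
E
```

```text
245 154 48 52
((268.5, 179.5), (51.0, 47.0), 90.0)
[0.4905 0.0508 0.05  ]
[0.4922 0.0994 0.05  ]
[0.5457 0.0478 0.05  ]
[0.5475 0.0986 0.05  ]
[0.5178 0.0737 0.05  ]
```

View pics/k.png

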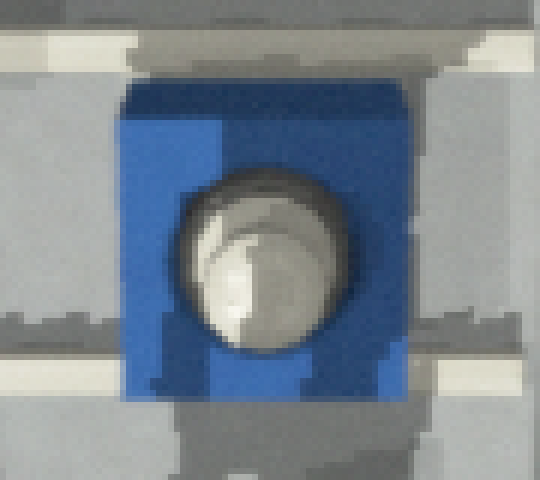

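>>> move_arm([
  [1,40,-9,0,0],
  [1,50,-8,0,0],
  [1,50,0,0,0],
  [1,40,0,0,0],
  [1,0,0,0,0],
])

```text
t: 17.18
position: [0.5234, 0.074, 0.12]
tool_rot: [-0.49, 0.51, 0.492, 0.507]
ft_force: [0.5, 0.7, 0.5]
gripper_width: 0.998
```

```bash
python3 - <<'E'
from h import *
s=read_state();print(s['position'],s['ft_force'],s['gripper_width'])
b=vision.grab_frame('side');a=vision.grab_frame('scene');c=vision.grab_frame('wrist');cv2.imwrite('pics/l_w.png',c[:,:,::-1])
v=lambda i,x,y:cv2.resize(i[y:y+160,x:x+160,::-1],(400,400))
cv2.imwrite('pics/l4.png',np.hstack([v(a,180,130),v(b,200,110)]))
E
```

```text
[0.52343126 0.0739568  0.11995635] [0.54204421 0.73490888 0.51649608] 0.9983118413669699
```

View pics/l_w.png

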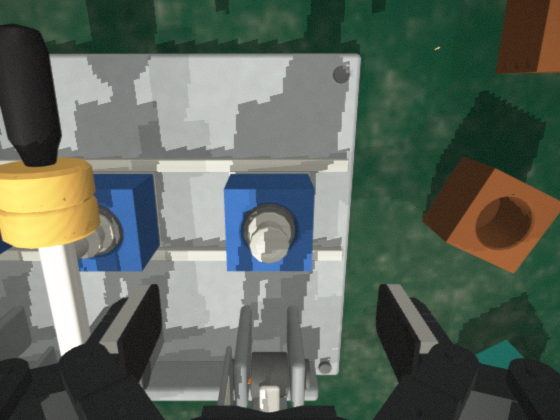

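View pics/l4.png

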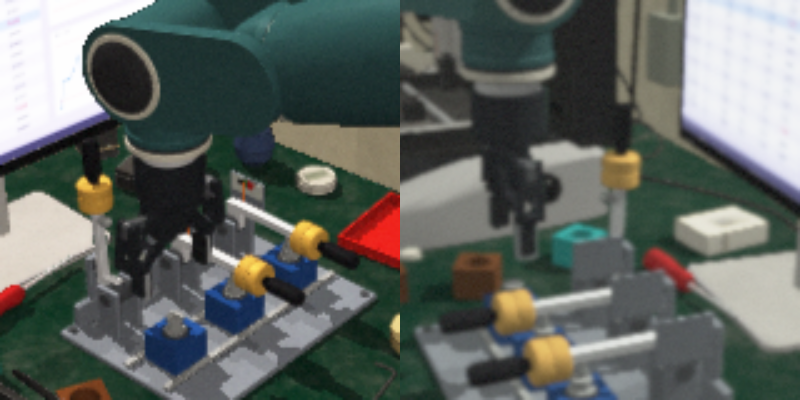

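```bash
python3 - <<'E'
from h import *
W=cam('wrist')
for p in((225,190),(314,190),(227,271),(313,271),(269.7,230)):print(onz(W,*p,.05).round(4))
print(onz(W,265,240,.07))
E
```

```text
[0.4973 0.0502 0.05  ]
[0.499  0.0995 0.05  ]
[0.5473 0.0478 0.05  ]
[0.5491 0.0991 0.05  ]
[0.522  0.0742 0.05  ]
[0.51961585 0.07172131 0.07      ]
```

>>> move_arm([
  [1,30,1,0,0],
  [1,30,0,0,0],
  [1,15,0,0,0],
  [1,8,0,0,0],
  [1,0,0,0,0],
])

```text
t: 17.95
position: [0.5236, 0.0743, 0.0407]
tool_rot: [-0.491, 0.509, 0.491, 0.509]
ft_force: [0.5, -0.4, 0.5]
gripper_width: 0.999
```

>>> move_arm([
  [0.6,0,0,0,0],
  [0.4,0,0,0,0],
  [0,0,0,0,0],
  [0,0,0,0,0],
  [0,0,0,0,0],
])

```text
t: 18.58
position: [0.5238, 0.0744, 0.0411]
tool_rot: [-0.491, 0.508, 0.491, 0.509]
ft_force: [-0.7, 1.4, 5.8]
gripper_width: 0.577
```

```bash
python3 - <<'E'
from h import *
s=read_state();print(s['position'],s['ft_force'],s['gripper_width'])
c=vision.grab_frame('wrist');b=vision.grab_frame('side')
cv2.imwrite('pics/m.png',np.hstack([cv2.resize(c[:,:,::-1],(400,300)),cv2.resize(b[110:230,200:360,::-1],(400,300))]))
E
```

```text
[0.52376356 0.0743698  0.04109795] [-0.7081095   1.4171235   5.79463804] 0.5769829610488496
```

View pics/m.png

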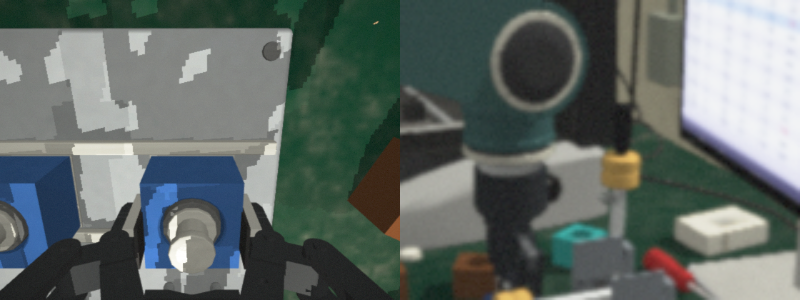

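>>> move_arm([
  [0,-10,0,0,0],
  [0,-30,0,0,0],
  [0,-50,0,0,0],
  [0,-50,0,0,0],
  [0,-30,0,0,0],
])

```text
t: 19.3
position: [0.5233, 0.0742, 0.2133]
tool_rot: [-0.492, 0.508, 0.491, 0.509]
ft_force: [1.0, 0.1, -5.0]
gripper_width: 0.571
```

>>> move_arm([
  [0,0,5,-38,0],
  [0,0,5,-38,0],
  [0,0,5,-38,0],
  [0,0,5,-38,0],
  [0,0,5,-38,0],
])

```text
t: 19.92
position: [0.491, -0.1159, 0.2105]
tool_rot: [-0.491, 0.509, 0.491, 0.509]
ft_force: [0.5, -0.8, -5.0]
gripper_width: 0.575
```

>>> move_arm([
  [0,0,5,-38,0],
  [0,0,5,-38,0],
  [0,0,5,-38,0],
  [0,0,5,-38,0],
  [0,0,0,0,0],
])

```text
t: 20.55
position: [0.4655, -0.2678, 0.2102]
tool_rot: [-0.49, 0.509, 0.491, 0.509]
ft_force: [0.6, 0.1, -3.9]
gripper_width: 0.575
```

```bash
python3 - <<'E'
from h import *
s=read_state();print(s['t'],s['position'],s['ft_force'],s['gripper_width'])
c=vision.grab_frame('wrist');b=vision.grab_frame('side');cv2.imwrite('pics/n_w.png',c[:,:,::-1]);cv2.imwrite('pics/n_b.png',b[:,:,::-1])
E
```

```text
20.55 [ 0.46552005 -0.26784395  0.21017841] [ 0.62411723  0.10244847 -3.87701623] 0.5745481656562442
```

View pics/n_w.png

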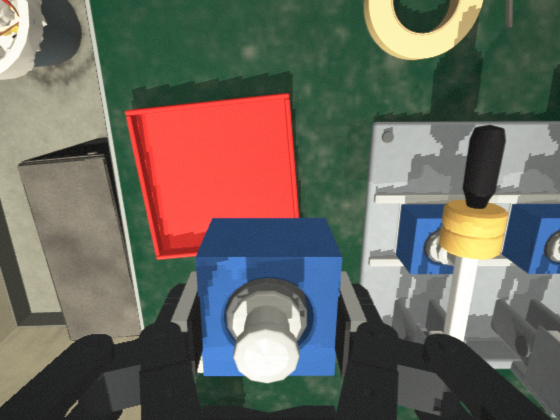

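View pics/n_b.png

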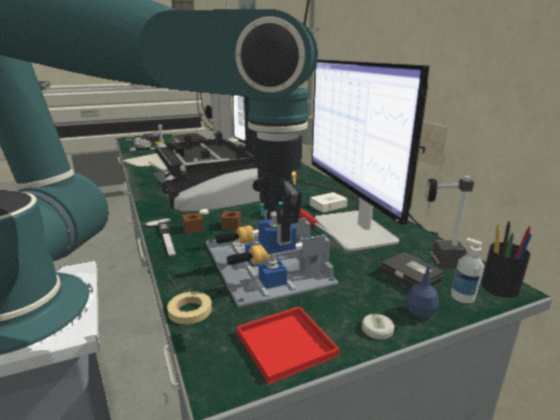

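```bash
python3 - <<'E'
from h import *
W=cam('wrist')
q=[onz(W,*p,.018) for p in((126,112),(290,94),(158,260),(300,217))]
for a in q:print(a.round(4))
print('ctr',(q[1]+q[2])/2, np.linalg.norm(q[0]-q[1]),np.linalg.norm(q[0]-q[2]))
E
```

```text
[ 0.4002 -0.3813  0.018 ]
[ 0.391  -0.2466  0.018 ]
[ 0.5344 -0.3723  0.018 ]
[ 0.4967 -0.2395  0.018 ]
ctr [ 0.46266705 -0.3094741   0.018     ] 0.13500317629275663 0.13447721164494372
```

>>> move_arm([
  [0,0,1,-21,0],
  [0,0,0,-21,0],
  [0,0,0,0,-6],
  [0,40,0,0,0],
  [0,50,0,0,0],
])

```text
t: 21.28
position: [0.4643, -0.309, 0.12]
tool_rot: [0.518, -0.482, -0.516, -0.482]
ft_force: [1.4, -1.0, -4.5]
gripper_width: 0.574
```

>>> move_arm([
  [0,35,0,0,0],
  [0,20,0,0,0],
  [0,8,0,0,0],
  [0,0,0,0,0],
])

```text
t: 21.78
position: [0.4642, -0.3083, 0.0577]
tool_rot: [0.517, -0.482, -0.517, -0.482]
ft_force: [0.8, -0.2, -3.6]
gripper_width: 0.57
```

```bash
python3 - <<'E'
from h import *
s=read_state();print(s['t'],s['position'],s['ft_force'],s['gripper_width'])
c=vision.grab_frame('wrist');b=vision.grab_frame('side')
cv2.imwrite('pics/o.png',np.hstack([cv2.resize(c[:,:,::-1],(400,300)),cv2.resize(b[280:400,210:370,::-1],(400,300))]))
E
```

```text
21.775 [ 0.46415036 -0.30828101  0.05767973] [ 0.79559317 -0.19335026 -3.59906533] 0.5704735170180346
```

View pics/o.png

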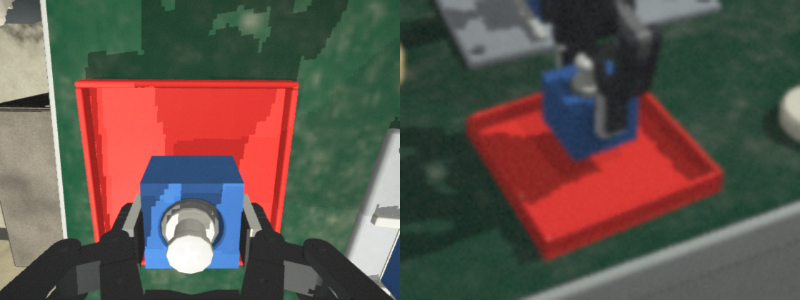

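>>> move_arm([
  [0,10,0,0,0],
  [0,8,0,0,0],
  [0,2,0,0,0],
  [0,0,0,0,0],
])

```text
t: 22.38
position: [0.4638, -0.3079, 0.0369]
tool_rot: [-0.517, 0.482, 0.517, 0.482]
ft_force: [-0.1, 0.4, -3.7]
gripper_width: 0.573
```

>>> move_arm([
  [0,2,0,0,0],
  [0,0,0,0,0],
])

```text
t: 22.62
position: [0.4639, -0.308, 0.0352]
tool_rot: [0.517, -0.482, -0.517, -0.482]
ft_force: [0.1, 0.8, -3.5]
gripper_width: 0.575
```

>>> move_arm([
  [0,1,0,0,0],
  [0,0,0,0,0],
])

```text
t: 22.88
position: [0.4639, -0.308, 0.0351]
tool_rot: [0.517, -0.482, -0.517, -0.482]
ft_force: [-6.8, 3.8, 8.8]
gripper_width: 0.572
```

Contact with the tray floor: force has gone from -3.5 to +8.8 N. Releasing.

>>> move_arm([
  [0.65,0,0,0,0],
  [0.75,0,0,0,0],
  [0.8,0,0,0,0],
  [0.8,0,0,0,0],
])

```text
t: 23.38
position: [0.4639, -0.3079, 0.0341]
tool_rot: [0.517, -0.482, -0.517, -0.482]
ft_force: [-0.1, 0.2, -0.3]
gripper_width: 0.801
```

>>> move_arm([
  [0.8,-15,0,0,0],
  [0.8,-30,0,0,0],
  [0.8,-50,0,0,0],
  [0.8,-50,0,0,0],
  [0.8,-50,0,0,0],
])

```text
t: 24.0
position: [0.4636, -0.3078, 0.2321]
tool_rot: [0.518, -0.482, -0.517, -0.482]
ft_force: [0.2, -0.4, -0.3]
gripper_width: 0.796
```

>>> move_arm([
  [0.8,-20,0,0,0],
  [0.8,0,0,0,0],
  [0.8,0,0,0,0],
])

```text
t: 24.38
position: [0.4635, -0.3077, 0.2475]
tool_rot: [-0.516, 0.482, 0.518, 0.482]
ft_force: [0.7, -0.5, -0.2]
gripper_width: 0.799
```

```bash
python3 - <<'E'
from h import *
s=read_state();print(s['t'],s['position'],s['ft_force'],s['gripper_width'])
c=vision.grab_frame('wrist');b=vision.grab_frame('side');a=vision.grab_frame('scene')
cv2.imwrite('pics/p.png',np.hstack([cv2.resize(c[:,:,::-1],(400,300)),cv2.resize(b[160:400,180:400,::-1],(400,436))[:300]]))
cv2.imwrite('pics/p2.png',np.hstack([cv2.resize(a[140:300,190:390,::-1],(440,352),interpolation=3),cv2.resize(b[260:400,210:350,::-1],(352,352))]))
cv2.imwrite('pics/p_w.png',c[:,:,::-1])
E
```

```text
24.375 [ 0.46349684 -0.30769374  0.24753755] [ 0.72896103 -0.48386676 -0.24672336] 0.7987247051320944
```

View pics/p.png

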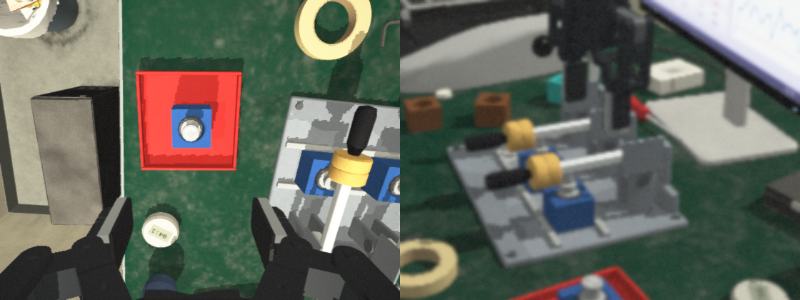

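View pics/p2.png

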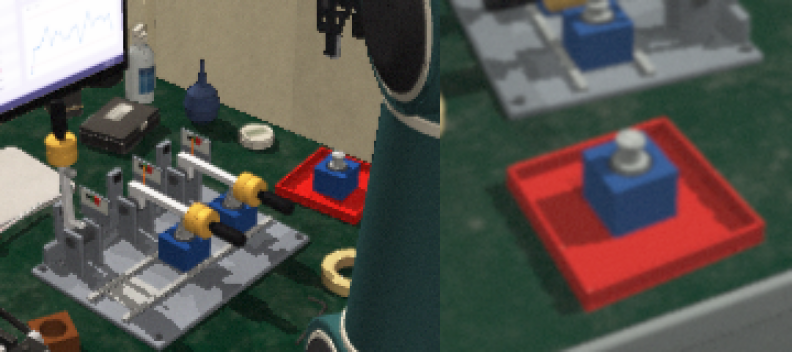

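The unit stands upright in the tray at wrist crop (191,127). The left arm is parked, and the middle and right arms rest on their plungers with needles in the green.

```bash
python3 -c "
from rig import r
print(r.close_job())"
```

```text
the job is handed in; nothing more can be done
None
```

The left unit was the tired one. It now stands upright in the middle of the red reject tray, and I handed the job in at about 24.5 s of the 72 s allowed.

- **Finding it:** I tipped all three arms onto their plungers. The left arm sank about 0.1 rad deeper than the other two by image measurement. Its needle stood at the red edge, with the middle and right needles in the green. At the camera's resolution the left needle was only just at the red, so I judged by the arm angle, which was clear.
- **Moving it:** I swung the left arm back up to its stop, then lifted the left unit, holder and all. I lowered it until the wrist force showed contact with the tray floor (-3.5 N to +8.8 N) before opening the jaws, so it was not dropped.
- **Last checks:** The final pictures show the unit upright in the tray, the left arm parked, and the other two units still under their loads. The other tools visible in those pictures look undisturbed; the caliper and screwdriver were not checked closely in the last ones. The gripper is clear, about 0.25 m up.

**Measurements that disagreed:** The fixed and wrist cameras differed by 3–4 mm on the row position. I used the wrist view, and both grasps held. Pushing the middle and right arms gave brief upward forces of up to 19.5 N on the closed fingers.

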